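Put the swapped motors back in their own V-cradles

ROBOT

A 6-joint arm with a two-finger parallel gripper is mounted at the origin on the work surface. World frame = base frame: x ahead of the robot, y to its left, z up, the work surface at z = 0. Lengths are in mm, angles in rad, forces in N, time in s.
With the tool pointing down it reaches from about 225 to 875 mm from the base axis. Payload 3.4 kg.
Tool frame: the origin (TCP) lies at the very end of the fingers, on their centre line; the grasp point (between the pads) lies 19 mm behind it (bot.grip_depth is the distance from the TCP to the grasp point, in mm); z points along the fingers, y is the line along which they close (so a half turn about z gives the same grasp; the last joint's range is limited). The gripper opens to 85 mm and grips with 20 to 120 N. Pads are 22 mm wide; open, the fingers measure 114 mm over their backs; the gripper's body (76 mm by 85 mm) begins 54 mm behind the grasp point. The pads swing forward as they close: fully open they stand 13 mm farther back than shut.
Start: joints at [1.223, 0.276, 1.505, -0, 1.361, -0.121], TCP at [129.309, 560.305, 231.328] pointing down, gripper open.
Joint ranges: [-2.89, 2.89], [-0.75, 2.08], [0.22, 2.7], [-1.18, 4.32], [0.11, 2.71], [-2.7, 2.7]. Speed limits (rad/s): [2.57, 2.57, 3.14, 3.14, 3.14, 3.14].

INTERFACE

Orientations are given as a unit quaternion [x, y, z, w].
In Python, from station import bot, eyes gives the robot as it stands.
- The arm moves only by the tool arm_command, never from a script. Its argument "moves" is a list that holds one entry, the list of rows, each a list of 5 numbers: the shift along the tool's x, y, z in m, then the turn about the tool's z in degrees, then the finger opening in m, from 0 to 0.0854. In form: [[[tx, ty, tz, roll, jaw], ...]]. A call has 1 to 12 rows; each row shifts and turns the commanded pose from where the row before left it, along the tool's axes as they then stand; what a row does not reach is not made up. A row lasts 1/12 s, in which the tool goes at most 41.7 mm and 7.16 degrees, less where a joint would pass 70% of its speed; a pose out of reach is approached as far as the arm can. A call with a gripper value outside its range is refused whole. The fingers move at their own pace and stop on an object; "force" is the grip in N (left out, the last holds). Time passes only in rows, so rows that do not move let the fingers close. It gives the time, the measured TCP pose, the force, the opening and the grip force at its end, in the units of the state.
- bot.get_obs(): the state, without advancing time (a new reading comes with each control period).
- eyes.get_image(name): name is "scene" or "top" or "wrist"; returns a dict with "color" (400x640x3 uint8, red, green, blue), "intrinsics" (3x3 intrinsics, pixels), "R" (3x3) and "t" (3): a world point X has camera coordinates R X + t. Camera axes: x right, y down, z forward; pixel columns grow to the right and rows downward; lengths in mm; the calibration is good to about 2 mm. A picture is of the moment at which its call begins. There is no depth.
- bot.sign_off(): hands the job in; it is judged then, once.
The state is a dict: "t": time; "qpos": joint angles; "joint_vel": joint speeds; "joint_efforts": joint torques, N m; "eef_pos": TCP position; "tcp_rot": TCP orientation; "wrist_force": force on the tool from outside, world axes, zero at the start; "wrist_torque": the same for the moment, N m; "finger_gap": finger opening in mm; "finger_force": force on a finger pad.
Only numpy, scipy, OpenCV 4.12 (cv2) and the standard library are available. Lean on these libraries where they do the work, as an engineer would, in place of code of your own. Each camera call takes 0.05 s, during which the arm holds its last target. There are 200 camera calls.

TASK

The three motors have been laid in one another's cradles: move each one to the cradle of its own colour, parking one in the empty grey cradle if you need the room. At the end every motor must lie at rest, fully down in both V-notches of its cradle and centred along it (either way round), with the grey cradle empty again. Do not disturb the tape roll, the screw case or the multimeter.

Things in the scene. Friction and masses are not known exactly. Their poses are not given: they have to be found in the camera images.
- motor_red_center (a point): The red motor: loose cylinder 40 mm in diameter, 110 mm long, about 0.4 kg; red sleeve 56 mm wide round its middle, steel and black ends, brass shaft (8 mm thick, 12 mm long) at one end. Point: centre of the can, on its axis; x along the axis towards the shaft. At the start it lies level in a cradle of another colour, centred within 5 mm, shaft towards either end.
- motor_blue_center (a point): The blue motor: loose cylinder 40 mm in diameter, 110 mm long, about 0.4 kg; blue sleeve 56 mm wide round its middle, steel and black ends, brass shaft (8 mm thick, 12 mm long) at one end. Point: centre of the can, on its axis; x along the axis towards the shaft. At the start it lies level in a cradle of another colour, centred within 5 mm, shaft towards either end.
- motor_yellow_center (a point): The yellow motor: loose cylinder 40 mm in diameter, 110 mm long, about 0.4 kg; yellow sleeve 56 mm wide round its middle, steel and black ends, brass shaft (8 mm thick, 12 mm long) at one end. Point: centre of the can, on its axis; x along the axis towards the shaft. At the start it lies level in a cradle of another colour, centred within 5 mm, shaft towards either end.
- cradle_red_seat (a point): The red cradle: fixed; red base plate 120 x 90 x 8 mm with two grey uprights, each with a 90 degree V-notch; a motor lies across both. Point: where the centre of a seated motor lies, over the plate's centre, 58 mm above the bench; x along the groove (long side), z up. Uprights: 12 mm thick, 38 mm either side of the centre along x (64 mm free between), 60 mm wide, tops 54 mm above the bench.
- cradle_blue_seat (a point): The blue cradle: fixed; blue base plate 120 x 90 x 8 mm with two grey uprights, each with a 90 degree V-notch; a motor lies across both. Point: where the centre of a seated motor lies, over the plate's centre, 58 mm above the bench; x along the groove (long side), z up. Uprights: 12 mm thick, 38 mm either side of the centre along x (64 mm free between), 60 mm wide, tops 54 mm above the bench.
- cradle_yellow_seat (a point): The yellow cradle: fixed; yellow base plate 120 x 90 x 8 mm with two grey uprights, each with a 90 degree V-notch; a motor lies across both. Point: where the centre of a seated motor lies, over the plate's centre, 58 mm above the bench; x along the groove (long side), z up. Uprights: 12 mm thick, 38 mm either side of the centre along x (64 mm free between), 60 mm wide, tops 54 mm above the bench.
- cradle_grey_seat (a point): Spare grey cradle, empty at the start: fixed; grey base plate 120 x 90 x 8 mm with two grey uprights, each with a 90 degree V-notch; a motor lies across both. Point: where the centre of a seated motor lies, over the plate's centre, 58 mm above the bench; x along the groove (long side), z up. Uprights: 12 mm thick, 38 mm either side of the centre along x (64 mm free between), 60 mm wide, tops 54 mm above the bench.
- tape_roll_center (a point): Bystander: a green roll of tape lying flat, 64 mm in diameter, 19 mm high, loose; the point is its centre. Not to be disturbed.
- screw_case_center (a point): Bystander: a white screw case, 62 x 48 mm and 24 mm high, loose; the point is its centre. Not to be disturbed.
- multimeter_center (a point): Bystander: a black hand-held multimeter lying on its back, 120 x 66 mm and 30 mm high, loose, beyond the cradles; the point is its centre, x along its long side. Not to be disturbed.
Mind the look-alikes: they are no part of the job. Leave any green or purple look-alike of the part that bears motor_blue_center alone. What is shaped like the part that bears motor_yellow_center but turquoise is not meant.

How it is judged (in metres and radians):
At the end, for the whole second after the job is handed in: Each motor lies in the cradle of its own colour: the can's centre within 12 mm horizontally and 4 mm in height of the seat point, its axis within 0.1 rad of the groove, at rest (slower than 20 mm/s) and released; the grey cradle is thereby empty (horizontal distance between motor_red_center and cradle_red_seat below 0.012 m and z of motor_red_center in the frame of cradle_red_seat between -0.004 and 0.004 m and angle between the x axis of motor_red_center and the x axis of cradle_red_seat, either way round below 0.1 rad and linear speed of each of motor_red, motor_blue, motor_yellow below 0.02 m/s and horizontal distance between motor_blue_center and cradle_blue_seat below 0.012 m and z of motor_blue_center in the frame of cradle_blue_seat between -0.004 and 0.004 m and angle between the x axis of motor_blue_center and the x axis of cradle_blue_seat, either way round below 0.1 rad and horizontal distance between motor_yellow_center and cradle_yellow_seat below 0.012 m and z of motor_yellow_center in the frame of cradle_yellow_seat between -0.004 and 0.004 m and angle between the x axis of motor_yellow_center and the x axis of cradle_yellow_seat, either way round below 0.1 rad); the robot touches nothing.
It fails at once if the tape roll is moved more than 30 mm (distance of tape_roll_center from where it was at the start of the episode above 0.03 m).
It fails at once if the screw case is moved more than 30 mm (distance of screw_case_center from where it was at the start of the episode above 0.03 m).
It fails at once if the multimeter is moved more than 30 mm (distance of multimeter_center from where it was at the start of the episode above 0.03 m).
It also fails if it takes over 112 s, if anything falls off the work surface, if the arm or the gripper's body presses on something with over 40 N, if the wrist force passes 120 N, or if a joint passes its speed limit or range.

## Working session

There is one attempt and no reset: what is moved stays moved. The work goes in short steps, Python scripts to look and compute and a tool call to move; the robot and the scene stay as the last step left them, time stands still between calls to the robot, and variables do not carry over. Pictures are saved under pics/ and viewed, at most 14 in all, crops included, and the job is handed in when it is done.

Besides the shell and the picture viewer there is one more tool, called in YAML: its name, and indented under it one key for each argument. arm_command: Moves the arm, as the interface text tells. Its arguments: {"type":"object","properties":{"moves":{"type":"array"},"force":{"type":"number"}},"required":["moves"]}

```bash
mkdir -p pics; python3 - <<'E'
from station import bot, eyes
import cv2
o=bot.get_obs(); print(o['t'],o['eef_pos'],o['tcp_rot'],o['finger_gap'],bot.grip_depth)
for n in ["top","scene"]:
    d=eyes.get_image(n); cv2.imwrite(f"pics/{n}0.png",d["color"][:,:,::-1]); print(n,d["intrinsics"].tolist(),d["R"].round(4).tolist(),d["t"])
E
```

```text
0.0 [129.09938495 559.75368391 230.41885251] [ 1.13146767e-01  9.93577829e-01 -9.25395784e-04 -2.24915879e-04] 85.07017551609073 18.700000000000003
top [[409.36627529276694, 0.0, 319.7215577239819], [0.0, 409.36627529276694, 203.4278324246016], [0.0, 0.0, 1.0]] [[-0.0198, -0.9997, 0.0166], [-0.9925, 0.0177, -0.1209], [0.1205, -0.0189, -0.9925]] [ 37.86456356 503.18893397 949.19995382]
scene [[479.8525365433614, 0.0, 320.9820131578358], [0.0, 479.8525365433614, 200.63671775115438], [0.0, 0.0, 1.0]] [[-0.6113, 0.7912, -0.0157], [0.5168, 0.3841, -0.7651], [-0.5993, -0.4758, -0.6437]] [ 292.44594965 -236.80134865 1559.7093318 ]
```

View pics/top0.png

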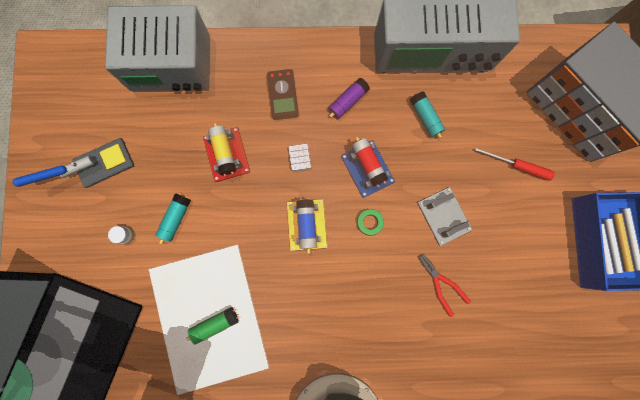

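View pics/scene0.png

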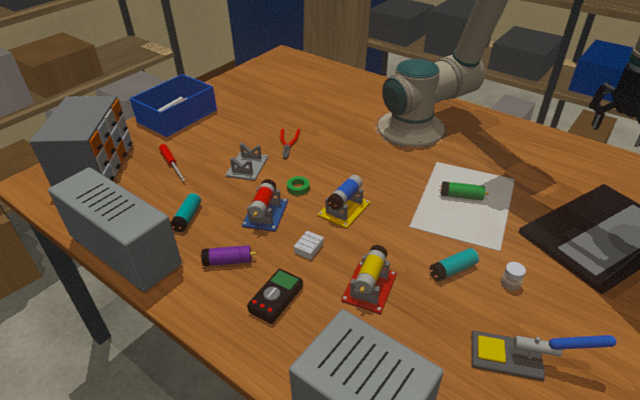

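Yellow motor lies in the red cradle (220,145), red motor in the blue cradle (368,160), blue motor in the yellow cradle (306,225); the grey cradle is empty (444,215). The look-alikes are green (213,325), purple (349,98) and turquoise (173,218) and (428,115). None of them lies in a cradle, so they stay where they are. Next I measure and make an enlarged crop to confirm.

```bash
cat > h.py <<'E'
from station import bot, eyes
import cv2, numpy as np
from scipy.spatial.transform import Rotation as Ro
HS={'red':[(0,8),(172,180)],'blue':[(108,125)],'yellow':[(24,32)]}
def mask(img,c):
    h=cv2.cvtColor(img,cv2.COLOR_RGB2HSV); m=np.zeros(h.shape[:2],np.uint8)
    if c=='grey': return cv2.inRange(h,(0,0,70),(180,45,255))
    for a,b in HS[c]: m|=cv2.inRange(h,(a,140,60),(b,255,255))
    return m
def ray(d,px,z):
    px=np.atleast_2d(np.float64(px)); K=d['intrinsics'];R=d['R'];t=d['t']
    v=np.c_[px,np.ones(len(px))]@np.linalg.inv(K).T@R; c=-R.T@t
    return c+v*((z-c[2])/v[:,2])[:,None]
def rect(d,m,z):
    """long-axis rectangle of mask pixels on plane z: centre, size(long,short), yaw of long side deg"""
    ys,xs=np.nonzero(m); p=ray(d,np.c_[xs,ys],z)[:,:2].astype(np.float32)
    b=cv2.boxPoints(cv2.minAreaRect(cv2.convexHull(p))); e=[b[1]-b[0],b[2]-b[1]]
    e.sort(key=lambda v:-np.linalg.norm(v)); 
    return b.mean(0).round(1),[round(float(np.linalg.norm(v)),1) for v in e],round(float(np.degrees(np.arctan2(e[0][1],e[0][0]))%180),1)
def window(m,c,r):
    w=np.zeros_like(m); cv2.circle(w,c,r,255,-1); return m&w
def comps(m,mn=40):
    n,l,s,c=cv2.connectedComponentsWithStats(m); return [(np.uint8(l==i)*255,s[i,4],c[i]) for i in range(1,n) if s[i,4]>mn]
def to(x,y,z,yaw=None):
    """yaw: groove direction deg; tool x should lie along it"""
    o=bot.get_obs(); R=Ro.from_quat(o['tcp_rot']).as_matrix(); a=np.degrees(np.arctan2(R[1,0],R[0,0]))
    roll=0 if yaw is None else -((yaw-a+90)%180-90)
    d0=np.array([x,y,z])-o['eef_pos']
    R2=R@Ro.from_euler('z',roll,degrees=True).as_matrix()
    print('t',o['t'],'tcp',o['eef_pos'].round(1),'toolx yaw',round(a,1),'q6',o['qpos'][5].round(2),'gap',round(o['finger_gap'],1),'F',np.round(o['wrist_force'],1))
    print('roll',round(roll,1),'then shift',(R2.T@d0).round(1),'tilt',R[:,2].round(3))
E
python3 - <<'E'
from h import *
d=eyes.get_image('top'); im=d['color']
C={'red':(226,152),'blue':(368,166),'yellow':(307,225),'grey':(444,216)}
M={'yellow':(222,145),'red':(369,161),'blue':(306,225)}
for c,p in C.items(): 
    m=window(mask(im,c),p,42)
    if c=='grey': m=cv2.morphologyEx(m,cv2.MORPH_OPEN,np.ones((3,3)))
    cs=comps(m,25 if c!='grey' else 100)
    print('cradle',c,[(int(a),q.round(0).tolist()) for _,a,q in cs],rect(d,sum(k[0] for k in cs),8))
for c,p in M.items():
    cs=comps(window(mask(im,c),p,22)); b=max(cs,key=lambda k:k[1])
    print('motor',c,b[1],rect(d,b[0],58), 'px',b[2].round(1))
cv2.imwrite('pics/crop.png',cv2.resize(im[80:260,190:480],None,fx=2.7,fy=2.7,interpolation=cv2.INTER_CUBIC)[:,:,::-1])
E
```

```text
cradle red [(804, [229.0, 156.0])] (array([634. , 257.4], dtype=float32), [120.6, 90.8], 15.1)Traceback (most recent call last):
  File "<stdin>", line 9, in <module>
  File "h.py", line 16, in rect
    ys,xs=np.nonzero(m); p=ray(d,np.c_[xs,ys],z)[:,:2].astype(np.float32)
          ~~~~~~~~~~^^^
    return _wrapfunc(a, 'nonzero')
    return _wrapit(obj, method, *args, **kwds)
    result = getattr(arr, method)(*args, **kwds)
ValueError: Calling nonzero on 0d arrays is not allowed. Use np.atleast_1d(scalar).nonzero() instead.
```

```bash
cat > meas.py <<'E'
from h import *
d=eyes.get_image('top'); im=d['color']
h=cv2.cvtColor(im,cv2.COLOR_RGB2HSV); print([h[p].tolist() for p in [(168,350),(190,385),(225,306),(205,293),(160,370)]])
HS['blue']=[(105,130)]
C={'red':(226,152),'blue':(368,166),'yellow':(307,225),'grey':(444,216)}
M={'yellow':(222,145),'red':(369,161),'blue':(306,225)}
def mk(c):
    return mask(im,c) if c!='blue' else cv2.inRange(h,(103,80,40),(132,255,255))
for c,p in C.items(): 
    m=window(mk(c),p,42)
    if c=='grey': m=cv2.morphologyEx(m,cv2.MORPH_OPEN,np.ones((3,3)))
    cs=comps(m,25 if c!='grey' else 100)
    print('cradle',c,[(int(a),q.round(0).tolist()) for _,a,q in cs],rect(d,sum(k[0] for k in cs),8) if cs else None)
for c,p in M.items():
    cs=comps(window(mk(c),p,22)); 
    if cs: b=max(cs,key=lambda k:k[1]); print('motor',c,b[1],rect(d,b[0],58), 'px',b[2].round(1))
cv2.imwrite('pics/crop.png',cv2.resize(im[80:260,190:480],None,fx=2.7,fy=2.7,interpolation=cv2.INTER_CUBIC)[:,:,::-1])
E
python3 meas.py
```

```text
[[114, 83, 142], [11, 149, 185], [113, 145, 214], [18, 125, 183], [2, 186, 227]]
cradle red [(799, [229.0, 157.0])] (array([633.9, 257.6], dtype=float32), [120.3, 91.0], 15.4)
cradle blue [(93, [380.0, 159.0]), (330, [364.0, 179.0])] (array([587.8, -95.1], dtype=float32), [107.4, 86.2], 24.7)
cradle yellow [(323, [320.0, 223.0]), (180, [292.0, 229.0])] (array([455.8,  61.4], dtype=float32), [116.6, 87.2], 3.5)
cradle grey [(1638, [444.0, 216.0])] (array([ 471.4, -277.6], dtype=float32), [117.3, 90.4], 24.8)
motor yellow 199 (array([641.3, 261.4], dtype=float32), [55.7, 20.4], 15.0) px [219.8 145.9]
motor red 388 (array([603.6, -87.3], dtype=float32), [56.4, 39.9], 26.0) px [367.9 159. ]
motor blue 381 (array([449.6,  60.3], dtype=float32), [55.8, 36.3], 3.7) px [306.6 225.7]
```

View pics/crop.png

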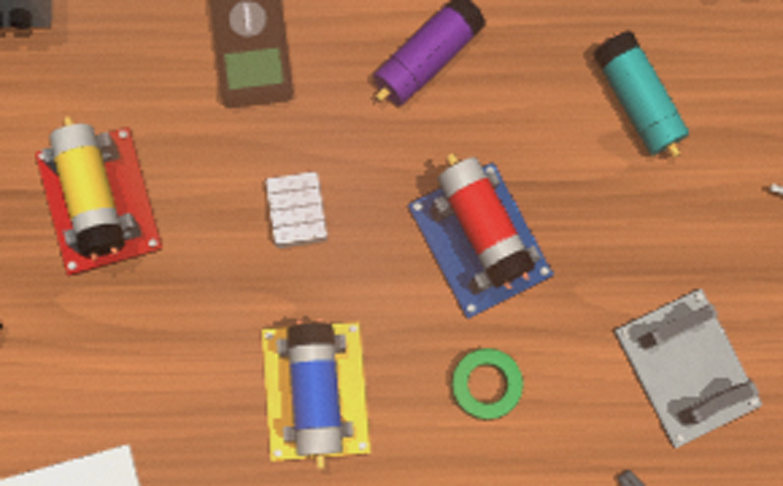

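Crop: the yellow motor (85,185), the red motor (480,215) and the blue motor (315,390) lie in the red, blue and yellow cradles; the purple (430,50) and turquoise (640,95) look-alikes lie on the bench. The crop confirms which motors are meant. The masks were too tight, so I widen them.

```bash
cat > meas2.py <<'E'
from h import *
LO={'red':None,'blue':((100,55,40),(135,255,255)),'yellow':((21,95,90),(36,255,255))}
def mk(im,c):
    h=cv2.cvtColor(im,cv2.COLOR_RGB2HSV)
    if c=='red': return cv2.inRange(h,(0,170,60),(6,255,255))|cv2.inRange(h,(172,120,60),(180,255,255))
    return mask(im,c) if c=='grey' else cv2.inRange(h,*LO[c])
def axisfit(d,im,c,p,r=24):
    b=max(comps(window(mk(im,c),p,r)),key=lambda k:k[1]); return b[1],rect(d,b[0],58)
if __name__=='__main__':
  for n in ('top','scene'):
    d=eyes.get_image(n); im=d['color']
    pr=lambda X:tuple(int(v) for v in ((q:=d['intrinsics']@(d['R']@np.array(X)+d['t']))[:2]/q[2]).round())
    for c,X in {'red':(634,257,8),'blue':(591,-95,8),'yellow':(455,61,8),'grey':(471,-277,8)}.items():
        m=window(mk(im,c),pr(X),46 if n=='top' else 38)
        m=cv2.morphologyEx(m,cv2.MORPH_OPEN,np.ones((3,3))) if c=='grey' else m
        cs=comps(m,15 if c!='grey' else 100)
        print(n,'cradle',c,[(int(a),q.round(0).tolist()) for _,a,q in cs],rect(d,sum(k[0] for k in cs),8))
    for c,X in {'yellow':(638,261,58),'red':(603,-87,58),'blue':(450,60,58)}.items(): print(n,'motor',c,axisfit(d,im,c,pr(X)))
E
python3 meas2.py
```

```text
File "meas2.py", line 12
    pr=lambda X:tuple(int(v) for v in ((q:=d['intrinsics']@(d['R']@np.array(X)+d['t']))[:2]/q[2]).round())
                                        ^^^^^^^^^^^^^^^^^^^^^^^^^^^^^^^^^^^^^^^^^^^^^^
SyntaxError: assignment expression cannot be used in a comprehension iterable expression
```

```bash
python3 - <<'E'
s=open('meas2.py').read().split('\n')
for i,l in enumerate(s):
    if 'pr=lambda' in l: s[i]="    pr=lambda X:tuple(int(v) for v in cv2.projectPoints(np.float64([X]),cv2.Rodrigues(d['R'])[0],d['t'],d['intrinsics'],None)[0].ravel().round())"
open('meas2.py','w').write('\n'.join(s))
E
python3 meas2.py
```

```text
top cradle red [(707, [229.0, 157.0])] (array([633.7, 257.6], dtype=float32), [118.8, 88.9], 15.2)
top cradle blue [(604, [366.0, 175.0])] (array([591.7, -91.9], dtype=float32), [117.6, 87.8], 26.0)
top cradle yellow [(392, [320.0, 225.0]), (222, [291.0, 229.0])] (array([455.6,  61.5], dtype=float32), [117.1, 87.9], 3.5)
top cradle grey [(1638, [444.0, 216.0])] (array([ 471.4, -277.6], dtype=float32), [117.3, 90.4], 24.8)
top motor yellow (np.int32(387), (array([640.8, 259.9], dtype=float32), [58.7, 39.2], 14.8))
top motor red (np.int32(379), (array([603.8, -87.8], dtype=float32), [57.1, 39.6], 24.5))
top motor blue (np.int32(403), (array([449.8,  60.8], dtype=float32), [57.8, 37.5], 2.8))
scene cradle red [(57, [356.0, 272.0]), (646, [373.0, 295.0])] (array([640.1, 257.6], dtype=float32), [120.6, 88.5], 14.7)
scene cradle blue [(461, [268.0, 218.0])] (array([596.8, -90.9], dtype=float32), [121.8, 88.3], 25.5)
scene cradle yellow [(485, [346.0, 213.0])] (array([460.7,  61.9], dtype=float32), [122.6, 90.8], 3.6)
scene cradle grey [(495, [247.0, 167.0])] (array([ 476.4, -276.9], dtype=float32), [122.0, 92.5], 26.3)
scene motor yellow (np.int32(391), (array([626.4, 252.7], dtype=float32), [67.8, 42.1], 12.3))
scene motor red (np.int32(222), (array([592.2, -95.8], dtype=float32), [72.7, 41.6], 27.6))
scene motor blue (np.int32(255), (array([438.7,  57.9], dtype=float32), [76.5, 47.0], 3.0))
```

```bash
python3 - <<'E'
from h import *
to(453,61,230,3.3)
for n in ('top','scene','wrist'):
    d=eyes.get_image(n); print(n,(-d['R'].T@d['t']).round(0),d['R'][2].round(3))
E
```

```text
t 0.3 tcp [129.2 560.1 231. ] toolx yaw 167.0 q6 -0.12 gap 85.6 F [ 0.6 -0.1 -0.3]
roll -16.3 then shift [-294.5 -516.9    1.2] tilt [-0.    -0.001 -1.   ]
top [ 386.   47. 1002.] [ 0.121 -0.019 -0.993]
scene [1236.  602.  827.] [-0.599 -0.476 -0.644]
wrist [ 64. 576. 374.] [ 0.264 -0.061 -0.963]
```

arm_command:
  moves:
    - [[0,0,0,-5.4,0.085],[0,0,0,-5.4,0.085],[0,0,0,-5.5,0.085],[-0.018,-0.032,0,0,0.085],[-0.018,-0.032,0,0,0.085],[-0.018,-0.032,0,0,0.085],[-0.018,-0.032,0,0,0.085],[-0.018,-0.032,0,0,0.085],[-0.018,-0.032,0,0,0.085],[-0.018,-0.032,0,0,0.085],[-0.018,-0.032,0,0,0.085],[-0.018,-0.032,0,0,0.085]]

```text
t: 1.45
eef_pos: [308.2, 280.6, 231.6]
tcp_rot: [-0.029, 1.0, 0.0, 0.0]
wrist_force: [0.7, -0.3, -0.4]
finger_gap: 85.0
finger_force: 0.0
```

arm_command:
  moves:
    - [[-0.018,-0.032,0,0,0.085],[-0.018,-0.032,0,0,0.085],[-0.018,-0.032,0,0,0.085],[-0.018,-0.032,0,0,0.085],[-0.018,-0.032,0,0,0.085],[-0.018,-0.032,0,0,0.085],[-0.018,-0.032,0,0,0.085],[0,0,0,0,0.085],[0,0,0,0,0.085]]

```text
t: 2.2
eef_pos: [447.2, 64.2, 231.2]
tcp_rot: [-0.027, 1.0, 0.0, -0.0]
wrist_force: [-0.6, -0.2, 0.2]
finger_gap: 85.1
finger_force: 0.0
```

```bash
python3 - <<'E'
from h import *
to(453,61,230,3.3)
d=eyes.get_image('wrist'); cv2.imwrite('pics/w1.png',d['color'][:,:,::-1])
print((-d['R'].T@d['t']).round(0),d['R'].round(3).tolist(),d['intrinsics'][0])
E
```

```text
t 2.2 tcp [447.2  64.2 231.2] toolx yaw -176.9 q6 -1.64 gap 85.1 F [-0.6 -0.2  0.2]
roll -0.2 then shift [-5.6 -3.6  1.2] tilt [-0.  0. -1.]
[380.  61. 374.] [[-0.054, 0.999, 0.0], [0.961, 0.052, 0.27], [0.27, 0.015, -0.963]] [317.56568485   0.         310.54631486]
```

View pics/w1.png

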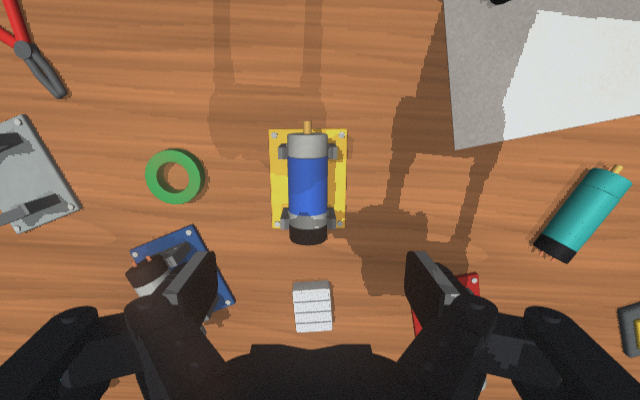

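The wrist view shows the blue motor at (307,190) in the yellow cradle with its shaft towards the robot, and the tape roll at (175,176). I measure the sleeve's crown line at z=78 and the plate at z=8.

```bash
cat > m3.py <<'E'
from meas2 import *
def pr(d,X): return tuple(int(v) for v in cv2.projectPoints(np.float64([X]),cv2.Rodrigues(d['R'])[0],d['t'],d['intrinsics'],None)[0].ravel().round())
def motor(n,c,X,r,d=None,z=58):
    """centre: along the axis from the crown line's ends (z+20), across from the silhouette (z)"""
    d=d or eyes.get_image(n); b=max(comps(window(mk(d['color'],c),pr(d,X),r)),key=lambda k:k[1])[0]
    c0,s,yaw=rect(d,b,z); ys,xs=np.nonzero(b); u=np.array([np.cos(np.radians(yaw)),np.sin(np.radians(yaw))]); v=np.array([-u[1],u[0]])
    p=ray(d,np.c_[xs,ys],z+20)[:,:2]; a=p@u; w=p@v; k=abs(w-np.median(w))<5
    lo,hi=np.percentile(a[k],[1,99]); C=u*(lo+hi)/2+v*(c0@v)
    return C.round(1),round(hi-lo,1),s,yaw
def cradle(n,c,X,r,d=None):
    d=d or eyes.get_image(n); m=window(mk(d['color'],c),pr(d,X),r)
    if c=='grey': m=cv2.morphologyEx(m,cv2.MORPH_OPEN,np.ones((3,3)))
    return rect(d,sum(k[0] for k in comps(m,15 if c!='grey' else 100)),8)
E
python3 - <<'E'
from m3 import *
d=eyes.get_image('wrist'); print('w',motor('','blue',(450,61,70),50,d),cradle('','yellow',(456,61,8),80,d))
for n,r,R in(('top',24,46),('scene',24,38)):
    d=eyes.get_image(n)
    for c,cc,X in (('blue','yellow',(450,61,70)),('yellow','red',(638,260,70)),('red','blue',(600,-89,70))):
        try: print(n,c,motor('',c,X,r,d))
        except Exception as e: print(n,c,e)
E
```

```text
w (array([449.8,  61.1]), np.float64(55.0), [61.7, 39.6], 3.2) (array([456.8,  61.5], dtype=float32), [117.6, 88.5], 3.8)
top blue max() iterable argument is empty
top yellow (array([634.9, 258.7]), np.float64(55.3), [59.1, 39.7], 14.8)
top red (array([601.5, -88.4]), np.float64(52.2), [55.4, 40.5], 25.8)
scene blue (array([452.5,  58.4]), np.float64(55.4), [76.5, 47.3], 3.0)
scene yellow (array([638.6, 255.9]), np.float64(54.4), [71.3, 42.0], 14.3)
scene red (array([606.2, -88.5]), np.float64(52.7), [76.2, 42.2], 27.1)
```

```bash
python3 - <<'E'
from m3 import *
d=eyes.get_image('wrist'); im=d['color']; 
for r in range(118,252,2): print(r, ray(d,[308,r],78)[0][0].round(0), im[r,306:311].mean(0).astype(int).tolist(), end=' | ')
E
```

```text
118 384.0 [145, 99, 66] | 120 385.0 [147, 101, 67] | 122 387.0 [150, 108, 68] | 124 389.0 [162, 121, 73] | 126 391.0 [159, 120, 72] | 128 393.0 [159, 119, 72] | 130 394.0 [177, 138, 70] | 132 396.0 [186, 151, 74] | 134 398.0 [151, 124, 75] | 136 400.0 [106, 102, 96] | 138 401.0 [174, 175, 170] | 140 403.0 [175, 175, 170] | 142 405.0 [170, 171, 167] | 144 407.0 [170, 171, 166] | 146 409.0 [170, 171, 166] | 148 411.0 [169, 170, 166] | 150 412.0 [170, 171, 166] | 152 414.0 [166, 167, 162] | 154 416.0 [167, 168, 163] | 156 418.0 [166, 167, 162] | 158 420.0 [162, 162, 157] | 160 422.0 [89, 100, 140] | 162 424.0 [64, 97, 180] | 164 425.0 [62, 95, 179] | 166 427.0 [63, 96, 179] | 168 429.0 [62, 95, 178] | 170 431.0 [64, 96, 179] | 172 433.0 [61, 95, 178] | 174 435.0 [62, 95, 178] | 176 437.0 [61, 94, 178] | 178 439.0 [63, 96, 179] | 180 441.0 [62, 95, 179] | 182 443.0 [62, 95, 179] | 184 445.0 [62, 95, 179] | 186 446.0 [63, 95, 178] | 188 448.0 [62, 98, 183] | 190 450.0 [66, 105, 197] | 192 452.0 [67, 108, 204] | 194 454.0 [66, 107, 203] | 196 456.0 [66, 107, 204] | 198 458.0 [65, 106, 203] | 200 460.0 [68, 108, 205] | 202 462.0 [67, 108, 205] | 204 464.0 [67, 108, 204] | 206 466.0 [66, 107, 203] | 208 468.0 [65, 107, 203] | 210 470.0 [66, 108, 204] | 212 472.0 [62, 98, 186] | 214 475.0 [59, 86, 159] | 216 477.0 [57, 79, 143] | 218 479.0 [128, 131, 131] | 220 481.0 [133, 133, 129] | 222 483.0 [133, 133, 130] | 224 485.0 [134, 134, 130] | 226 487.0 [133, 133, 130] | 228 489.0 [132, 132, 128] | 230 491.0 [103, 102, 98] | 232 493.0 [48, 40, 38] | 234 495.0 [50, 43, 41] | 236 498.0 [49, 41, 37] | 238 500.0 [52, 43, 42] | 240 502.0 [54, 45, 43] | 242 504.0 [50, 42, 38] | 244 506.0 [53, 44, 40] | 246 508.0 [93, 68, 52] | 248 511.0 [170, 115, 78] | 250 513.0 [169, 115, 77] |
```

arm_command:
  moves:
    - [[-0.006,-0.0035,0,0,0.085],[0,0,0.03,0,0.085],[0,0,0.03,0,0.085],[0,0,0.03,0,0.085],[0,0,0.03,0,0.085],[0,0,0.03,0,0.085],[0,0,0.02,0,0.085],[0,0,0.015,0,0.085],[0,0,0.009,0,0.085],[0,0,0,0,0.085],[0,0,0,0,0.085]]

```text
t: 3.37
eef_pos: [452.9, 62.9, 37.4]
tcp_rot: [-0.029, 1.0, 0.0, 0.0]
wrist_force: [-0.4, 1.3, 0.2]
finger_gap: 85.0
finger_force: 0.0
```

arm_command:
  moves:
    - [[0,0,0,0,0.03],[0,0,0,0,0.03],[0,0,0,0,0.03],[0,0,0,0,0.03],[0,0,0,0,0.03],[0,0,0,0,0.03],[0,0,0,0,0.03],[0,0,0,0,0.03]]
  force: 60

```text
t: 4.03
eef_pos: [453.3, 61.4, 38.5]
tcp_rot: [-0.03, 1.0, -0.001, 0.001]
wrist_force: [-1.0, -4.3, 6.8]
finger_gap: 38.5
finger_force: 59.4
```

```bash
python3 -c "
from h import *
to(471.4+2,-277.6,110,25.3)"
```

```text
t 4.0333 tcp [453.3  61.4  38.5] toolx yaw -176.6 q6 -1.64 gap 38.5 F [-1.  -4.3  6.8]
roll -21.9 then shift [ 126.6 -315.3  -70.7] tilt [ 0.002 -0.002 -1.   ]
```

arm_command:
  moves:
    - [[0,0,-0.01,0,0.03],[0,0,-0.025,0,0.03],[0,0,-0.03,0,0.03],[0,0,-0.01,0,0.03],[0,0,0,6.6,0.03],[0,0,0,6.6,0.03],[0,0,0,6.6,0.03],[0,0,0,6.6,0.03],[0,0,0,6.6,0.03],[0,0,0,6.6,0.03],[0,0,0,6.6,0.03],[0,0,0,6.6,0.03]]

```text
t: 5.03
eef_pos: [451.5, 62.6, 111.8]
tcp_rot: [0.421, 0.907, -0.0, -0.001]
wrist_force: [0.5, 0.0, -5.3]
finger_gap: 38.7
finger_force: 61.8
```

arm_command:
  moves:
    - [[0,0,0,6.6,0.03],[0,0,0,6.6,0.03],[0,0,0,6.6,0.03],[0,0,0,6.6,0.03],[0,0,0,6.6,0.03],[0,0,0,6.6,0.03],[0,0,0,6.6,0.03],[0,0,0,6.6,0.03],[0,0,0,6.6,0.03],[0,0,0,6.6,0.03],[0,0,0,6.6,0.03],[0,0,0,6.6,0.03]]

```text
t: 6.03
eef_pos: [451.5, 62.6, 111.8]
tcp_rot: [0.903, 0.43, -0.001, -0.0]
wrist_force: [-0.5, -1.0, -5.0]
finger_gap: 38.6
finger_force: 61.6
```

```bash
python3 -c "
from h import *
to(471.4+2,-277.6,110,25.3)"
```

```text
t 6.0333 tcp [451.5  62.6 111.8] toolx yaw 51.0 q6 0.67 gap 38.6 F [-0.5 -1.  -5. ]
roll 25.7 then shift [-125.6  316.9    1.7] tilt [-0.002  0.    -1.   ]
```

arm_command:
  moves:
    - [[0,0,0,6.4,0.03],[0,0,0,6.4,0.03],[0,0,0,6.4,0.03],[0,0,0,6.5,0.03],[-0.0126,0.0317,0,0,0.03],[-0.0126,0.0317,0,0,0.03],[-0.0126,0.0317,0,0,0.03],[-0.0126,0.0317,0,0,0.03],[-0.0126,0.0317,0,0,0.03],[-0.0126,0.0317,0,0,0.03],[-0.0126,0.0317,0,0,0.03],[-0.0126,0.0317,0,0,0.03]]

```text
t: 7.03
eef_pos: [470.2, -210.8, 111.7]
tcp_rot: [0.975, 0.221, -0.001, -0.001]
wrist_force: [0.6, 0.5, -5.3]
finger_gap: 38.2
finger_force: 61.9
```

arm_command:
  moves:
    - [[-0.0126,0.0317,0,0,0.03],[-0.0126,0.0317,0,0,0.03],[0,0,0,0,0.03],[0,0,0,0,0.03],[0,0,0,0,0.03]]

```text
t: 7.45
eef_pos: [474.7, -276.9, 111.3]
tcp_rot: [0.975, 0.221, -0.001, -0.001]
wrist_force: [-1.1, 0.9, -4.8]
finger_gap: 38.5
finger_force: 62.3
```

```bash
python3 -c "
from h import *
to(472.5,-277.6,38.5,25.3)
d=eyes.get_image('wrist'); cv2.imwrite('pics/w2.png',d['color'][:,:,::-1])"
```

```text
t 7.45 tcp [ 474.7 -276.9  111.3] toolx yaw 25.5 q6 0.47 gap 38.5 F [-1.1  0.9 -4.8]
roll 0.2 then shift [-2.3 -0.1 72.9] tilt [-0.002  0.003 -1.   ]
```

View pics/w2.png

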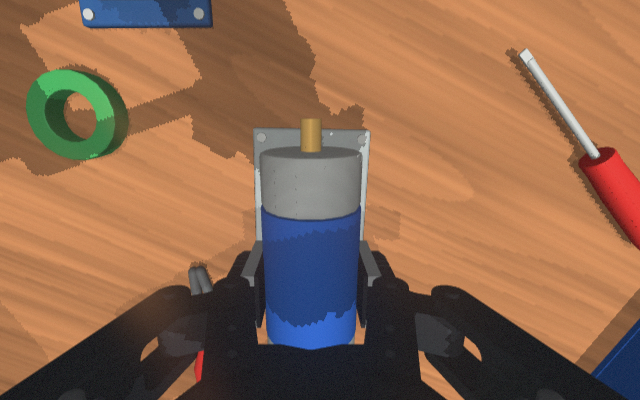

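The wrist view shows the blue motor held straight over the grey plate, whose far corners are at (253,130) and (370,130). I lower it and check the force.

arm_command:
  moves:
    - [[-0.002,0,0.02,0,0.03],[0,0,0.02,0,0.03],[0,0,0.015,0,0.03],[0,0,0.01,0,0.03],[0,0,0.005,0,0.03],[0,0,0.002,0,0.03],[0,0,0,0,0.03],[0,0,0,0,0.03]]

```text
t: 8.17
eef_pos: [473.9, -277.6, 40.7]
tcp_rot: [0.975, 0.222, -0.0, -0.001]
wrist_force: [-1.9, 2.6, -3.6]
finger_gap: 38.3
finger_force: 62.5
```

```bash
python3 -c "
from m3 import *
to(472.5,-277.6,38.5,25.3)
d=eyes.get_image('wrist'); p=ray(d,[[253,130],[370,130]],8); print(p)
"
```

```text
t 8.1667 tcp [ 473.9 -277.6   40.7] toolx yaw 25.6 q6 0.47 gap 38.3 F [-1.9  2.6 -3.6]
roll 0.3 then shift [-1.2 -0.6  2.2] tilt [-0.001  0.001 -1.   ]
[[ 514.66700995 -224.02462958    8.        ]
 [ 541.95488197 -280.87889589    8.        ]]
```

arm_command:
  moves:
    - [[0,0,0.002,0,0.03],[0,0,0.001,0,0.03],[0,0,0,0,0.03],[0,0,0,0,0.05],[0,0,0,0,0.085],[0,0,0,0,0.085],[0,0,0,0,0.085],[0,0,0,0,0.085],[0,0,-0.02,0,0.085],[0,0,-0.035,0,0.085],[0,0,-0.035,0,0.085],[0,0,-0.035,0,0.085]]

```text
t: 9.22
eef_pos: [473.9, -278.6, 163.3]
tcp_rot: [0.975, 0.222, -0.0, -0.0]
wrist_force: [1.2, -0.3, 0.4]
finger_gap: 85.0
finger_force: 0.0
```

arm_command:
  moves:
    - [[0,0,-0.035,0,0.085],[0,0,-0.03,0,0.085],[0,0,0,0,0.085],[0,0,0,0,0.085]]

```text
t: 9.55
eef_pos: [475.2, -279.5, 229.4]
tcp_rot: [0.975, 0.222, 0.002, 0.002]
wrist_force: [-0.4, -0.4, -0.6]
finger_gap: 84.5
finger_force: 0.0
```

```bash
python3 -c "
from m3 import *
to(632,257,230,15.2)
d=eyes.get_image('wrist'); print('w',motor('','blue',(474,-277,70),50,d),cradle('','grey',(472,-277,8),80,d))
cv2.imwrite('pics/w3.png',d['color'][:,:,::-1])
d=eyes.get_image('top');print(cradle('','yellow',(456,61,8),46,d))
"
```

```text
t 9.55 tcp [ 475.2 -279.5  229.4] toolx yaw 25.6 q6 0.47 gap 84.5 F [-0.4 -0.4 -0.6]
roll 10.4 then shift [ 292.  -476.6   -1.7] tilt [ 0.004 -0.003 -1.   ]
w (array([ 478.6, -274.9]), np.float64(56.0), [61.5, 39.7], 24.5) (array([ 471.6, -277.8], dtype=float32), [120.9, 88.9], 24.3)
(array([465.5,  62.8], dtype=float32), [98.8, 86.7], 3.3)
```

View pics/w3.png

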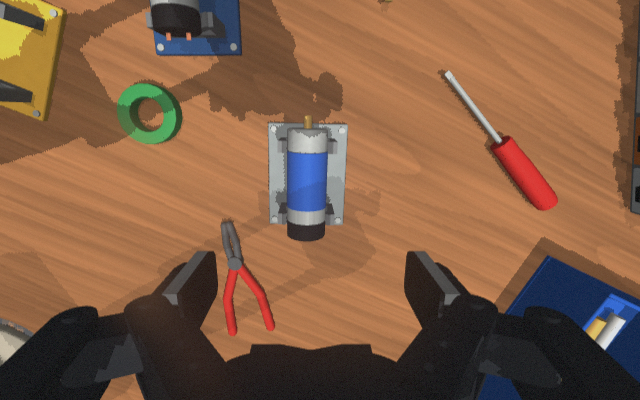

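Blue is seated in the grey cradle at (307,180). Next is yellow.

arm_command:
  moves:
    - [[0,0,0,5.2,0.085],[0,0,0,5.2,0.085],[0.0182,-0.0298,0,0,0.085],[0.0182,-0.0298,0,0,0.085],[0.0182,-0.0298,0,0,0.085],[0.0182,-0.0298,0,0,0.085],[0.0182,-0.0298,0,0,0.085],[0.0182,-0.0298,0,0,0.085],[0.0182,-0.0298,0,0,0.085],[0.0182,-0.0298,0,0,0.085],[0.0182,-0.0298,0,0,0.085],[0.0182,-0.0298,0,0,0.085]]

```text
t: 10.65
eef_pos: [570.7, 58.4, 225.0]
tcp_rot: [0.991, 0.132, -0.002, -0.0]
wrist_force: [0.9, -0.3, 0.1]
finger_gap: 85.0
finger_force: 0.0
```

arm_command:
  moves:
    - [[0.0182,-0.0298,0,0,0.085],[0.0182,-0.0298,0,0,0.085],[0.0182,-0.0298,0,0,0.085],[0.0182,-0.0298,0,0,0.085],[0.0182,-0.0298,0,0,0.085],[0.0182,-0.0298,0,0,0.085],[0,0,0,0,0.085],[0,0,0,0,0.085],[0,0,0,0,0.085]]

```text
t: 11.4
eef_pos: [629.1, 257.3, 225.1]
tcp_rot: [0.991, 0.133, -0.002, 0.001]
wrist_force: [-0.2, -0.1, -0.4]
finger_gap: 85.4
finger_force: 0.0
```

```bash
python3 -c "
from m3 import *
to(632,257,37,15.2)
d=eyes.get_image('wrist'); print('w',motor('','yellow',(635,258,70),50,d),cradle('','red',(634,257,8),80,d))
d=eyes.get_image('top');print(cradle('','yellow',(456,61,8),46,d))
cv2.imwrite('pics/t3.png',d['color'][:,:,::-1])
"
```

```text
t 11.4 tcp [629.1 257.3 225.1] toolx yaw 15.2 q6 1.59 gap 85.4 F [-0.2 -0.1 -0.4]
roll 0.0 then shift [  3.5   0.9 188. ] tilt [-0.004 -0.002 -1.   ]
w (array([638.1, 258.4]), np.float64(54.9), [60.7, 39.6], 15.1) (array([637.8, 258.1], dtype=float32), [117.4, 88.9], 15.1)
(array([456. ,  61.1], dtype=float32), [118.0, 88.8], 3.6)
```

View pics/t3.png

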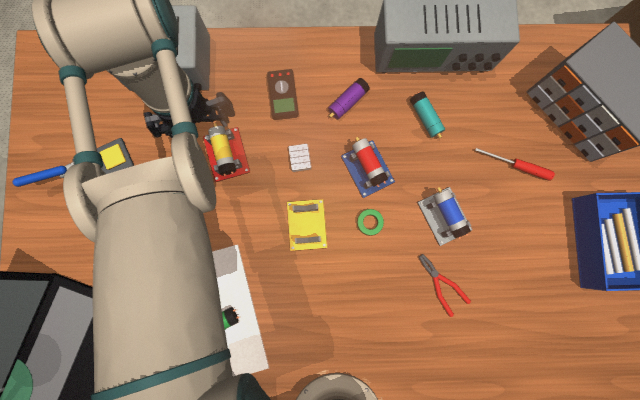

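arm_command:
  moves:
    - [[0.0057,0.001,0,0,0.085],[0,0,0.03,0,0.085],[0,0,0.03,0,0.085],[0,0,0.03,0,0.085],[0,0,0.03,0,0.085],[0,0,0.03,0,0.085],[0,0,0.02,0,0.085],[0,0,0.012,0,0.085],[0,0,0.006,0,0.085],[0,0,0,0,0.085],[0,0,0,0,0.085]]

```text
t: 12.42
eef_pos: [636.9, 258.3, 40.4]
tcp_rot: [0.991, 0.132, 0.001, -0.0]
wrist_force: [-0.3, 0.2, 0.2]
finger_gap: 84.7
finger_force: 0.0
```

arm_command:
  moves:
    - [[0,0,0,0,0.03],[0,0,0,0,0.03],[0,0,0,0,0.03],[0,0,0,0,0.03],[0,0,0,0,0.03],[0,0,0,0,0.03],[0,0,0,0,0.03],[0,0,0,0,0.03]]

```text
t: 13.08
eef_pos: [636.6, 258.0, 40.8]
tcp_rot: [0.991, 0.132, 0.001, 0.0]
wrist_force: [-0.6, -1.6, 4.6]
finger_gap: 37.9
finger_force: 59.9
```

```bash
python3 -c "
from h import *
to(456.5,61.3,110,3.5)"
```

```text
t 13.0833 tcp [636.6 258.   40.8] toolx yaw 15.2 q6 1.59 gap 37.9 F [-0.6 -1.6  4.6]
roll 11.7 then shift [-191.6  185.4  -69.5] tilt [ 0.002 -0.    -1.   ]
```

arm_command:
  moves:
    - [[0,0,-0.01,0,0.03],[0,0,-0.025,0,0.03],[0,0,-0.03,0,0.03],[0,0,-0.005,5.8,0.03],[0,0,0,5.9,0.03],[-0.021,0.0206,0,0,0.03],[-0.021,0.0206,0,0,0.03],[-0.021,0.0206,0,0,0.03],[-0.021,0.0206,0,0,0.03],[-0.021,0.0206,0,0,0.03],[-0.021,0.0206,0,0,0.03],[-0.021,0.0206,0,0,0.03]]

```text
t: 14.08
eef_pos: [496.3, 105.0, 109.2]
tcp_rot: [1.0, 0.031, -0.0, -0.0]
wrist_force: [1.4, 0.2, -2.5]
finger_gap: 38.3
finger_force: 60.9
```

arm_command:
  moves:
    - [[-0.021,0.0206,0,0,0.03],[-0.021,0.0206,0,0,0.03],[0,0,0,0,0.03],[0,0,0,0,0.03],[0,0,0,0,0.03]]

```text
t: 14.5
eef_pos: [459.2, 62.1, 109.7]
tcp_rot: [1.0, 0.03, 0.001, -0.0]
wrist_force: [0.2, 0.1, -2.5]
finger_gap: 38.1
finger_force: 61.0
```

```bash
python3 -c "
from h import *
to(459,61.3,39.5,3.5)"
```

```text
t 14.5 tcp [459.2  62.1 109.7] toolx yaw 3.5 q6 1.49 gap 38.1 F [ 0.2  0.1 -2.5]
roll -0.0 then shift [-0.4  0.9 70.2] tilt [ 0.002  0.001 -1.   ]
```

arm_command:
  moves:
    - [[0,0.001,0.02,0,0.03],[0,0,0.02,0,0.03],[0,0,0.014,0,0.03],[0,0,0.008,0,0.03],[0,0,0.004,0,0.03],[0,0,0.002,0,0.03],[0,0,0.001,0,0.03],[0,0,0,0,0.03],[0,0,0,0,0.03]]

```text
t: 15.25
eef_pos: [459.1, 61.5, 41.0]
tcp_rot: [1.0, 0.03, 0.001, -0.001]
wrist_force: [-1.2, 3.2, 0.2]
finger_gap: 38.4
finger_force: 61.2
```

arm_command:
  moves:
    - [[0,0,0.001,0,0.03],[0,0,0,0,0.03],[0,0,0,0,0.05],[0,0,0,0,0.085],[0,0,0,0,0.085],[0,0,0,0,0.085],[0,0,0,0,0.085],[0,0,-0.02,0,0.085],[0,0,-0.035,0,0.085],[0,0,-0.035,0,0.085],[0,0,-0.035,0,0.085],[0,0,-0.035,0,0.085]]

```text
t: 16.25
eef_pos: [458.2, 60.7, 200.8]
tcp_rot: [1.0, 0.031, -0.0, 0.0]
wrist_force: [0.5, 0.2, -0.5]
finger_gap: 84.9
finger_force: 0.0
```

arm_command:
  moves:
    - [[0,0,-0.03,0,0.085],[0,0,0,0,0.085],[0,0,0,0,0.085]]

```text
t: 16.5
eef_pos: [459.8, 60.7, 231.1]
tcp_rot: [1.0, 0.031, 0.002, 0.0]
wrist_force: [-1.7, 0.6, -0.6]
finger_gap: 85.3
finger_force: 0.0
```

```bash
python3 -c "
from m3 import *
to(597,-90,230,25.3)
d=eyes.get_image('wrist'); cv2.imwrite('pics/w4.png',d['color'][:,:,::-1])
print(motor('','yellow',(460,61,70),32,d))
"
```

```text
t 16.5 tcp [459.8  60.7 231.1] toolx yaw 3.5 q6 1.49 gap 85.3 F [-1.7  0.6 -0.6]
roll -21.8 then shift [ 59.7 194.9   1.7] tilt [ 0.005 -0.    -1.   ]
(array([461.3,  55.1]), np.float64(54.7), [59.8, 52.9], 2.5)
```

View pics/w4.png

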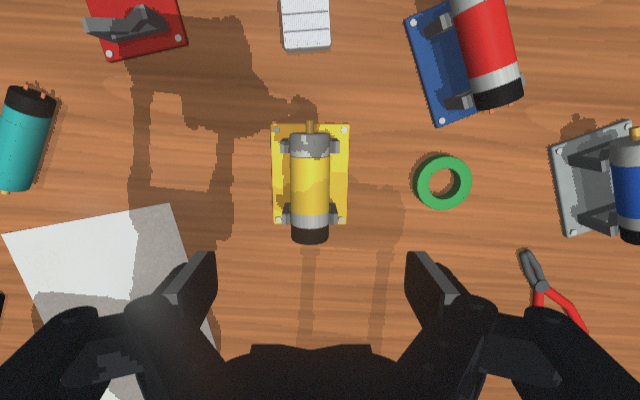

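Yellow is seated in the yellow cradle at (310,185), centred within about 1 mm. Red is next.

arm_command:
  moves:
    - [[0,0,0,-5.4,0.085],[0,0,0,-5.4,0.085],[0,0,0,-5.5,0.085],[0,0,0,-5.5,0.085],[0.0085,0.0278,0,0,0.085],[0.0085,0.0278,0,0,0.085],[0.0085,0.0278,0,0,0.085],[0.0085,0.0278,0,0,0.085],[0.0085,0.0278,0,0,0.085],[0.0085,0.0278,0,0,0.085],[0.0085,0.0278,0,0,0.085],[0,0,0,0,0.085]]

```text
t: 17.55
eef_pos: [598.2, -93.9, 226.0]
tcp_rot: [0.976, 0.218, -0.001, 0.001]
wrist_force: [0.7, -0.2, -0.3]
finger_gap: 85.1
finger_force: 0.0
```

arm_command:
  moves:
    - [[0,0,0,0,0.085],[0,0,0,0,0.085]]

```text
t: 17.72
eef_pos: [594.2, -89.1, 227.2]
tcp_rot: [0.976, 0.219, -0.002, -0.001]
wrist_force: [-0.3, 1.1, 0.2]
finger_gap: 84.7
finger_force: 0.0
```

```bash
python3 -c "
from m3 import *
d=eyes.get_image('wrist'); print('w',motor('','red',(601,-89,70),50,d),cradle('','blue',(594,-92,8),80,d))
to(597,-90,37,25.3)
d=eyes.get_image('top'); print(cradle('','red',(634,257,8),46,d))
"
```

```text
w (array([602.9, -87.5]), np.float64(53.4), [59.7, 39.7], 26.4) (array([594.6, -91.9], dtype=float32), [117.8, 88.8], 25.8)
t 17.7667 tcp [594.1 -88.8 227.8] toolx yaw 25.3 q6 0.86 gap 85.2 F [ 0.4 -0.2  0.8]
roll 0.0 then shift [  2.5   2.9 190.8] tilt [-0.003  0.001 -1.   ]
(array([634.2, 257.6], dtype=float32), [119.8, 89.1], 15.2)
```

arm_command:
  moves:
    - [[0.004,0.003,0,-0.6,0.085],[0,0,0.03,0,0.085],[0,0,0.03,0,0.085],[0,0,0.03,0,0.085],[0,0,0.03,0,0.085],[0,0,0.03,0,0.085],[0,0,0.02,0,0.085],[0,0,0.012,0,0.085],[0,0,0.006,0,0.085],[0,0,0,0,0.085],[0,0,0,0,0.085]]

```text
t: 18.73
eef_pos: [601.0, -90.4, 41.9]
tcp_rot: [0.974, 0.224, 0.0, 0.0]
wrist_force: [-0.8, 0.7, 0.6]
finger_gap: 85.0
finger_force: 0.0
```

arm_command:
  moves:
    - [[0,0,0,0,0.03],[0,0,0,0,0.03],[0,0,0,0,0.03],[0,0,0,0,0.03],[0,0,0,0,0.03],[0,0,0,0,0.03],[0,0,0,0,0.03],[0,0,0,0,0.03]]

```text
t: 19.4
eef_pos: [600.1, -89.0, 42.7]
tcp_rot: [0.975, 0.224, 0.0, -0.001]
wrist_force: [-3.1, 4.2, 7.3]
finger_gap: 38.4
finger_force: 59.5
```

```bash
python3 -c "
from h import *
to(637,258,110,15.2)"
```

```text
t 19.4 tcp [600.1 -89.   42.7] toolx yaw 25.8 q6 0.85 gap 38.4 F [-3.1  4.2  7.3]
roll 10.6 then shift [ 126.7 -325.3  -66.4] tilt [-0.     0.003 -1.   ]
```

arm_command:
  moves:
    - [[0,0,-0.01,0,0.03],[0,0,-0.025,0,0.03],[0,0,-0.03,0,0.03],[0,0,-0.005,5.3,0.03],[0,0,0,5.3,0.03],[0.0127,-0.0325,0,0,0.03],[0.0127,-0.0325,0,0,0.03],[0.0127,-0.0325,0,0,0.03],[0.0127,-0.0325,0,0,0.03],[0.0127,-0.0325,0,0,0.03],[0.0127,-0.0325,0,0,0.03],[0.0127,-0.0325,0,0,0.03]]

```text
t: 20.4
eef_pos: [625.7, 153.5, 111.1]
tcp_rot: [0.991, 0.133, -0.001, 0.0]
wrist_force: [0.8, -0.7, -5.4]
finger_gap: 38.1
finger_force: 61.6
```

arm_command:
  moves:
    - [[0.0127,-0.0325,0,0,0.03],[0.0127,-0.0325,0,0,0.03],[0.0127,-0.0325,0,0,0.03],[0,0,0,0,0.03],[0,0,0,0,0.03],[0,0,0,0,0.03]]

```text
t: 20.9
eef_pos: [636.5, 255.9, 110.7]
tcp_rot: [0.991, 0.134, -0.001, 0.001]
wrist_force: [-0.6, -0.0, -4.2]
finger_gap: 38.6
finger_force: 61.9
```

```bash
python3 -c "
from h import *
to(637.5,258,42.5,15.2)"
```

```text
t 20.9 tcp [636.5 255.9 110.7] toolx yaw 15.4 q6 1.58 gap 38.6 F [-0.6 -0.  -4.2]
roll 0.2 then shift [ 1.6 -1.9 68.1] tilt [-0.002 -0.002 -1.   ]
```

arm_command:
  moves:
    - [[0.001,-0.002,0.02,0,0.03],[0,0,0.02,0,0.03],[0,0,0.013,0,0.03],[0,0,0.008,0,0.03],[0,0,0.004,0,0.03],[0,0,0.002,0,0.03],[0,0,0.001,0,0.03],[0,0,0,0,0.03],[0,0,0,0,0.03]]

```text
t: 21.65
eef_pos: [638.3, 258.6, 44.3]
tcp_rot: [0.991, 0.133, 0.001, -0.0]
wrist_force: [-0.3, 0.0, -4.9]
finger_gap: 38.3
finger_force: 61.9
```

Not in contact yet (Fz still −4.9 N), so I lower further.

arm_command:
  moves:
    - [[0,0,0.001,0,0.03],[0,0,0.001,0,0.03],[0,0,0.001,0,0.03],[0,0,0,0,0.03],[0,0,0,0,0.03]]

```text
t: 22.07
eef_pos: [638.3, 258.7, 42.9]
tcp_rot: [0.991, 0.133, 0.001, -0.0]
wrist_force: [-1.5, -0.9, 5.8]
finger_gap: 38.3
finger_force: 63.2
```

arm_command:
  moves:
    - [[0,0,0,0,0.05],[0,0,0,0,0.085],[0,0,0,0,0.085],[0,0,0,0,0.085],[0,0,0,0,0.085],[0,0,-0.02,0,0.085],[0,0,-0.035,0,0.085],[0,0,-0.035,0,0.085],[0,0,-0.035,0,0.085],[0,0,-0.035,0,0.085],[0,0,-0.025,0,0.085],[0,0,0,0,0.085]]

```text
t: 23.07
eef_pos: [640.7, 259.6, 232.7]
tcp_rot: [0.991, 0.133, 0.006, -0.001]
wrist_force: [2.0, -0.2, 1.2]
finger_gap: 85.0
finger_force: 0.0
```

```bash
python3 -c "
from m3 import *
d=eyes.get_image('wrist'); cv2.imwrite('pics/w5.png',d['color'][:,:,::-1])
to(474,-277,230,25)
try: print(motor('','red',(641,259,70),32,d))
except Exception as e: print(e)
d=eyes.get_image('top'); print(cradle('','blue',(594,-92,8),46,d))
"
```

```text
t 23.1167 tcp [639.4 259.1 229.4] toolx yaw 15.3 q6 1.59 gap 84.6 F [-0.2  0.9 -0.9]
roll -9.7 then shift [-376.5  416.    -3.1] tilt [ 0.008  0.002 -1.   ]
(array([637.7, 258.1]), np.float64(59.4), [65.6, 58.7], 105.3)
(array([591.7, -91.9], dtype=float32), [117.6, 88.0], 26.0)
```

View pics/w5.png

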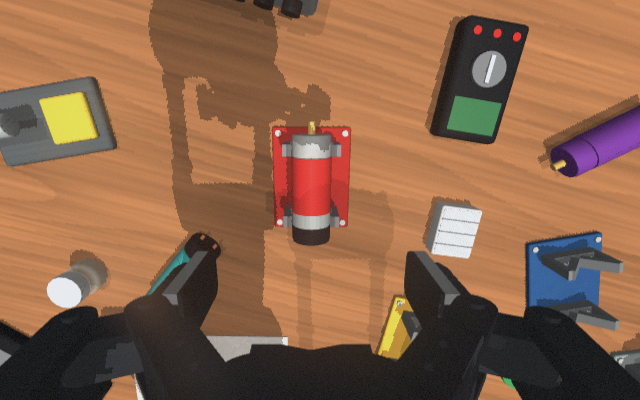

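Red is seated in the red cradle (311,187), with the same plate-to-motor layout as yellow. Blue is last.

arm_command:
  moves:
    - [[0,0,0,-4.8,0.085],[0,0,0,-4.9,0.085],[-0.0221,0.0245,0,0,0.085],[-0.0221,0.0245,0,0,0.085],[-0.0221,0.0245,0,0,0.085],[-0.0221,0.0245,0,0,0.085],[-0.0221,0.0245,0,0,0.085],[-0.0221,0.0245,0,0,0.085],[-0.0221,0.0245,0,0,0.085],[-0.0221,0.0245,0,0,0.085],[-0.0221,0.0245,0,0,0.085],[-0.0221,0.0245,0,0,0.085]]

```text
t: 24.17
eef_pos: [538.9, -58.0, 223.0]
tcp_rot: [0.976, 0.217, -0.002, -0.001]
wrist_force: [0.1, -0.4, -0.4]
finger_gap: 85.3
finger_force: 0.0
```

arm_command:
  moves:
    - [[-0.0221,0.0245,0,0,0.085],[-0.0221,0.0245,0,0,0.085],[-0.0221,0.0245,0,0,0.085],[-0.0221,0.0245,0,0,0.085],[-0.0221,0.0245,0,0,0.085],[-0.0221,0.0245,0,0,0.085],[-0.0221,0.0245,0,0,0.085],[0,0,0,0,0.085],[0,0,0,0,0.085],[0,0,0,0,0.085]]

```text
t: 25.0
eef_pos: [472.4, -276.9, 223.6]
tcp_rot: [0.976, 0.216, -0.001, -0.002]
wrist_force: [0.4, -0.2, -1.0]
finger_gap: 84.9
finger_force: 0.0
```

```bash
python3 -c "
from m3 import *
d=eyes.get_image('wrist'); print('w',motor('','blue',(478,-275,70),50,d))
to(475,-276.5,38.5,25)
"
```

```text
w (array([ 478.3, -274.6]), np.float64(55.8), [61.9, 40.4], 24.4)
t 25.05 tcp [ 472.8 -276.5  224. ] toolx yaw 25.0 q6 0.48 gap 85.1 F [-0.2  0.8 -0.4]
roll 0.0 then shift [  2.1   1.5 185.5] tilt [-0.002  0.002 -1.   ]
```

arm_command:
  moves:
    - [[0.001,0.001,0,0,0.085],[0,0,0.03,0,0.085],[0,0,0.03,0,0.085],[0,0,0.03,0,0.085],[0,0,0.03,0,0.085],[0,0,0.03,0,0.085],[0,0,0.018,0,0.085],[0,0,0.012,0,0.085],[0,0,0.005,0,0.085],[0,0,0,0,0.085],[0,0,0,0,0.085]]

```text
t: 25.97
eef_pos: [475.2, -277.8, 40.7]
tcp_rot: [0.976, 0.217, 0.0, 0.0]
wrist_force: [0.0, -1.1, -0.2]
finger_gap: 85.1
finger_force: 0.0
```

arm_command:
  moves:
    - [[0,0,0,0,0.03],[0,0,0,0,0.03],[0,0,0,0,0.03],[0,0,0,0,0.03],[0,0,0,0,0.03],[0,0,0,0,0.03],[0,0,0,0,0.03],[0,0,0,0,0.03]]

```text
t: 26.63
eef_pos: [473.7, -276.4, 41.3]
tcp_rot: [0.976, 0.216, -0.0, -0.002]
wrist_force: [-1.7, 5.6, 7.6]
finger_gap: 38.5
finger_force: 59.3
```

```bash
python3 -c "
from h import *
to(594.5,-91.9,110,25.8)"
```

```text
t 26.6333 tcp [ 473.7 -276.4   41.3] toolx yaw 24.9 q6 0.48 gap 38.5 F [-1.7  5.6  7.6]
roll -0.9 then shift [ 189.1 -113.8  -68.2] tilt [-0.001  0.003 -1.   ]
```

arm_command:
  moves:
    - [[0,0,-0.01,0,0.03],[0,0,-0.025,0,0.03],[0,0,-0.03,0,0.03],[0,0,-0.005,-0.9,0.03],[0.0235,-0.0142,0,0,0.03],[0.0235,-0.0142,0,0,0.03],[0.0235,-0.0142,0,0,0.03],[0.0235,-0.0142,0,0,0.03],[0.0235,-0.0142,0,0,0.03],[0.0235,-0.0142,0,0,0.03],[0.0235,-0.0142,0,0,0.03],[0.0235,-0.0142,0,0,0.03]]

```text
t: 27.63
eef_pos: [593.9, -92.7, 109.1]
tcp_rot: [0.974, 0.224, -0.001, -0.0]
wrist_force: [-0.2, -1.0, -4.1]
finger_gap: 38.5
finger_force: 61.6
```

arm_command:
  moves:
    - [[0,0,0,0,0.03],[0,0,0,0,0.03],[0,0,0,0,0.03]]

```text
t: 27.88
eef_pos: [593.0, -94.0, 109.2]
tcp_rot: [0.974, 0.225, -0.001, -0.0]
wrist_force: [-0.3, 0.6, -4.6]
finger_gap: 38.4
finger_force: 61.6
```

```bash
python3 -c "
from h import *
to(593.6,-92.3,41.3,25.8)"
```

```text
t 27.8833 tcp [593.  -94.  109.2] toolx yaw 26.0 q6 0.85 gap 38.4 F [-0.3  0.6 -4.6]
roll 0.2 then shift [ 1.4 -1.3 67.9] tilt [-0.002 -0.    -1.   ]
```

arm_command:
  moves:
    - [[0.001,-0.001,0.02,0,0.03],[0,0,0.02,0,0.03],[0,0,0.013,0,0.03],[0,0,0.008,0,0.03],[0,0,0.004,0,0.03],[0,0,0.002,0,0.03],[0,0,0.001,0,0.03],[0,0,0.001,0,0.03],[0,0,0,0,0.03],[0,0,0,0,0.03]]

```text
t: 28.72
eef_pos: [594.3, -92.5, 42.2]
tcp_rot: [0.975, 0.224, 0.0, 0.0]
wrist_force: [-3.5, 1.4, 0.9]
finger_gap: 38.2
finger_force: 62.2
```

arm_command:
  moves:
    - [[0,0,0.001,0,0.03],[0,0,0,0,0.03],[0,0,0,0,0.05],[0,0,0,0,0.085],[0,0,0,0,0.085],[0,0,0,0,0.085],[0,0,0,0,0.085],[0,0,-0.02,0,0.085],[0,0,-0.035,0,0.085],[0,0,-0.035,0,0.085],[0,0,-0.035,0,0.085],[0,0,-0.035,0,0.085]]

```text
t: 29.72
eef_pos: [594.4, -92.5, 201.8]
tcp_rot: [0.975, 0.224, 0.0, -0.0]
wrist_force: [1.0, -0.4, 0.0]
finger_gap: 84.8
finger_force: 0.0
```

arm_command:
  moves:
    - [[0,0,-0.03,0,0.085],[0,0,0,0,0.085],[0,0,0,0,0.085],[0,0,0,0,0.085]]

```text
t: 30.05
eef_pos: [594.0, -92.5, 229.6]
tcp_rot: [0.975, 0.224, -0.0, -0.0]
wrist_force: [0.0, 1.1, -0.4]
finger_gap: 85.0
finger_force: 0.0
```

```bash
python3 -c "
from m3 import *
d=eyes.get_image('wrist'); a=d['color']
to(594,-92,230,25)
print(motor('','blue',(598,-90,70),30,d))
s=eyes.get_image('scene')['color']
cv2.imwrite('pics/w6.png',np.vstack([cv2.resize(a[80:280],(800,250)),cv2.resize(s[120:330,190:450],(420,340)).__class__ and np.hstack([cv2.resize(s[120:330,190:450],(420,340)),np.zeros((340,380,3),np.uint8)])])[:,:,::-1])
"
```

```text
t 30.1 tcp [593.6 -92.4 228.7] toolx yaw 25.9 q6 0.85 gap 85.0 F [ 0.3 -0.2  0. ]
roll 0.9 then shift [ 0.6 -0.1 -1.3] tilt [-0.003  0.001 -1.   ]
(array([594.9, -91.7]), np.float64(54.8), [60.6, 59.8], 115.9)
```

View pics/w6.png

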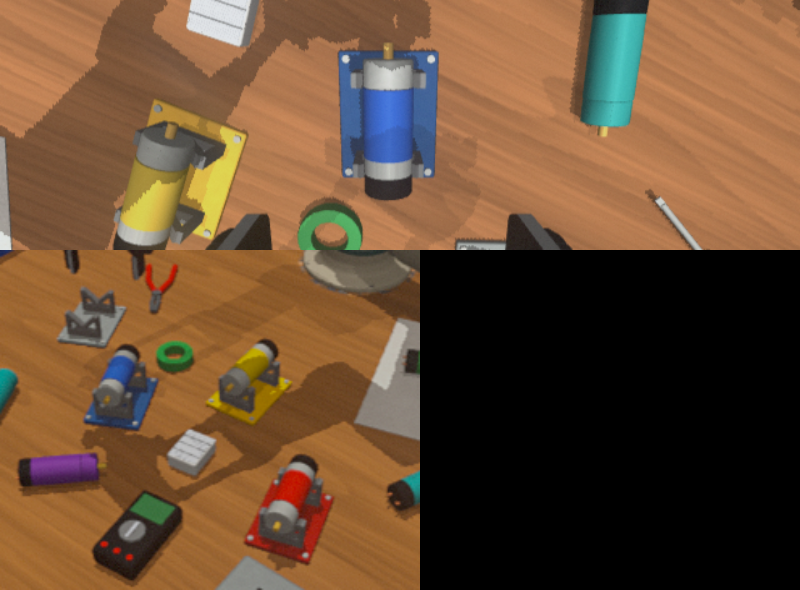

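The picture shows all three motors down in the notches of their own cradles: blue (388,125), yellow (250,365) and red (290,490). The grey cradle (92,318) is empty, and the tape roll, screw case and multimeter are where they were.

```bash
python3 -c "
from station import bot
print(bot.sign_off())"
```

```text
the job is handed in; nothing more can be done
None
```

Each motor now lies in the cradle of its own colour, the grey cradle is empty, the bystanders look untouched in the last picture, and the job was handed in at about 30 s; the hand-in gave no verdict.

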